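Oil the adjuster thread, run the knurled nut home and back it off a quarter turn

TASK

Take the oiler wand out of its stand, hold its nozzle steady for two seconds about two centimetres above the end of the threaded stud on the engine cover, pointing down at it, and put the wand back in its stand. Then screw the knurled nut down (clockwise seen from above) until it bottoms out, back it off a quarter turn, and finish while still holding the nut between the fingers at that setting: do not let go of it. Leave the other parts on the bench where they are.

Things in the scene. Friction and masses are not known exactly. Their poses are not given: they have to be found in the camera images.
- cover: engine cover half, a fixed bowl-shaped aluminium casting, rim 36 mm high, 170 mm wide at its round end, 290 mm long; origin on the bench under the axis of the threaded stud in the round end; narrow end towards its -y, z up. Round the stud are a boss of 64 mm diameter up to 45 mm and a seat of 32 mm diameter up to 62 mm above the bench.
- stud_end (a point): the centre of the upper end of the upright threaded steel stud (22 to 24 mm diameter), 98 mm above the bench
- nut: knurled round steel nut, 44 mm diameter, 22 mm high, already started on the stud; origin at the centre of its underside, 62 mm above the bench when home, z up. A small dark dimple on its top face lies towards its +x. It can only turn on the stud (rising 3 mm a turn); light friction of about 0.1 N m holds it where it is left, and at the bottom it stops hard.
- nut_mid (a point): the centre of the nut, 11 mm above its underside: grip it here across its 44 mm, from above, at any angle about the stud
- nut_turn (a joint): how far the nut is unscrewed, rad: 0 fully home (bottomed out), growing as it is turned anticlockwise seen from above; a quarter turn is 1.57. It starts 2.3 to 3.6 rad from home and can turn to 6.2.
- oiler: oiler wand, loose, upright in its stand, nozzle down, about 120 g: aluminium barrel 30 mm diameter, 100 mm long, with an 18 mm black button 8 mm high on top; origin at the centre of the barrel's lower face, z up along it. Below are a collar (12 mm diameter, 10 mm) and a nozzle (5 mm diameter) down to 37 mm. In the stand the upper 65 mm of barrel stand clear; grip it 75 to 85 mm above the origin.
- oiler_tip (a point): the tip of the nozzle, 37 mm below the oiler's origin on its axis; the nozzle points along -z
- stand: steel stand fixed to the bench: 80 x 80 x 6 mm foot and an upright square well, 40 x 40 mm inside, 50 x 50 mm outside, open at the top, rim 80 mm above the bench; origin on the bench under the well's centre, z up. The wand's barrel stands on a ledge 45 mm above the bench, in which a 20 x 20 mm hole lets the nozzle through.
- jar: bystander: a closed jar, 62 mm diameter, 78 mm high, origin at the centre of its underside; it and the stand may have changed places
- gear: bystander: a steel gear, 68 mm diameter, 20 mm high, lying in the narrow end of the cover; origin at the centre of its underside
- piston: bystander: aluminium piston, 60 mm diameter, 67 mm high, upright; origin at the centre of its underside
- basket: bystander: round steel clutch basket, 110 mm over its teeth, 36 mm high; origin at the centre of its underside
- wrench: bystander: wrench lying flat, 170 mm long, to the right of the cover
- driver: bystander: screwdriver with a wooden handle, lying flat
- sleeve: bystander: aluminium sleeve, 32 mm diameter, 50 mm high, upright; origin at the centre of its underside
Mind the look-alikes: they are no part of the job. Leave any pink look-alike of the oiler alone.

How it is judged:
By the outcome, as a careful person would: the job done as asked, in the order asked, and still so for the second after the job is handed in, while the arm keeps its last pose, push and grip.
It also fails if it takes over 61 s, if anything falls off the work surface, if the arm or the gripper's body presses on something with over 40 N, if the wrist force passes 120 N, or if a joint passes its speed limit or range.

ROBOT

A 6-joint arm with a two-finger parallel gripper is mounted at the origin on the work surface. World frame = base frame: x ahead of the robot, y to its left, z up, the work surface at z = 0. Lengths are in mm, angles in rad, forces in N, time in s.
With the tool pointing down it reaches from about 275 to 825 mm from the base axis. Payload 5.2 kg.
Tool frame: the origin (TCP) lies at the very end of the fingers, on their centre line; the grasp point (between the pads) lies 19 mm behind it; z points along the fingers, y is the direction in which the jaws open and shut (so a half turn about z gives the same grasp; the last joint's range is limited). The gripper opens to 93 mm and grips with 3 to 60 N. Pads are 15 mm wide; open, the fingers measure 128 mm over their backs; the gripper's body (75 mm by 188 mm) begins 65 mm behind the grasp point.
Start: joints at [1.104, 0.259, 1.535, -0, 1.348, -0.203], TCP at [143.39, 530.984, 218.653] pointing down, gripper open.
Joint ranges: [-3.14, 3.14], [-0.91, 2.08], [0.19, 2.58], [-1.22, 4.36], [0.22, 2.71], [-3.12, 3.12]. Speed limits (rad/s): [2.57, 2.57, 3.14, 3.14, 3.14, 3.14].

INTERFACE

Orientations are given as [roll, pitch, yaw] about the fixed x, y, z axes, in that order (R = Rz(yaw) Ry(pitch) Rx(roll)).
In Python, from bench import robot gives the robot as it stands. The module is installed in compiled form; this text tells all that it offers. Calls block until the motion is done:
- robot.move_ptp(position, orientation): joint-space move of the TCP to a pose.
- robot.move_linear(position, ori=None, speed=150, f_stop=None): straight line of the TCP; ori=None keeps the orientation; speed is the mean speed in mm/s. With f_stop (N) it stops when the force on the tool has changed by that much, and returns True; else False.
- robot.move_j(angles): joint-space move.
- robot.move_gripper(opening): opening from 0.0 (shut) to 1.0 (fully open); the grip force is fixed at half the most; returns when the fingers have stopped.
- robot.sleep(seconds).
- robot.inverse_kinematics(position, orientation): joint angles nearest the present ones, or None.
- robot.get_image(name): name is "side" or "top"; returns a dict with "img" (420x560x3 uint8, blue, green, red), "fovy" (degrees; the focal length in pixels is half the picture's height over the tangent of half this angle, whatever the lens; pixels are square), "cx", "cy" (the principal point, pixels), "k1" (the pictures are not rectified: a ray, as slopes to the right and down, at radius r is drawn at 1 + k1 r^2 times it, then the intrinsics apply), "eye" and "orientation" of the camera in the world. Camera axes: x right, y down, z forward; pixel columns grow to the right and rows downward; lengths in mm; the calibration is good to about 2 mm. A picture is of the moment at which its call begins. There is no depth.
A pose or a line that the arm cannot do raises robot.MotionError and nothing moves.
- robot.hand_in(): hands the job in, once; it reports no verdict.
Readings, each from a call of its own:
- robot.current_t(): time.
- robot.current_qpos(): joint angles.
- robot.current_joint_vel(): joint speeds.
- robot.current_joint_efforts(): joint torques, N m.
- robot.current_tcp_pos(): TCP position.
- robot.current_eef_rot(): TCP orientation.
- robot.current_contact_force(): force on the tool from outside, world axes, zero at the start.
- robot.current_ft_torque(): the same for the moment, N m.
- robot.current_gripper_width(): opening from 0.0 (shut) to 1.0 (fully open).
Only numpy, scipy, OpenCV 4.12 (cv2) and the standard library are available. Lean on these libraries where they do the work, as an engineer would, in place of code of your own. Each camera call takes 0.05 s, during which the arm holds its last target.

## Working session

There is one attempt and no reset: what is moved stays moved. The work goes in short steps, each a Python script; the robot and the scene stay as the last script left them, time stands still between calls to the robot, and variables do not carry over. Pictures are saved under pics/ and viewed, and the job is handed in when it is done.

```bash
mkdir -p pics; cat > h.py <<'E'
import numpy as np, cv2
from scipy.spatial.transform import Rotation as Rn
from bench import robot
def K(d):
    f=d["img"].shape[0]/2/np.tan(np.radians(d["fovy"])/2); return np.array([[f,0,d["cx"]],[0,f,d["cy"]],[0,0,1.]])
def R(d): return Rn.from_euler("xyz",d["orientation"]).as_matrix()
def ray(d,uv):
    p=cv2.undistortPoints(np.array([[uv]],float),K(d),np.array([d["k1"],0,0,0.]))[0,0]
    return np.array(d["eye"],float), R(d)@np.array([p[0],p[1],1.])
def onz(d,uv,z):
    e,v=ray(d,uv); return e+v*(z-e[2])/v[2]
def proj(d,P):
    c=R(d).T@(np.array(P,float)-d["eye"]); x=c[:2]/c[2]; s=1+d["k1"]*(x@x)
    k=K(d); return k[0,0]*x*s+[d["cx"],d["cy"]]
def tri(d1,u1,d2,u2):
    e1,v1=ray(d1,u1);e2,v2=ray(d2,u2)
    t=np.linalg.lstsq(np.c_[v1,-v2],e2-e1,rcond=None)[0]
    a=e1+v1*t[0];b=e2+v2*t[1]; return (a+b)/2,np.linalg.norm(a-b)
E
python3 - <<'E'
from h import *
for n in("top","side"):
    d=robot.get_image(n); cv2.imwrite(f"pics/{n}0.png",d["img"]); np.save(n+"0.npy",d,allow_pickle=True)
    print(n,{k:v for k,v in d.items() if k!="img"})
print(robot.current_t(),robot.current_eef_rot(),robot.current_gripper_width())
E
```

```text
top {'fovy': 43.284899168409545, 'cx': 281.03706041177185, 'cy': 203.51582874239892, 'k1': -0.052821509598769724, 'eye': array([ 335.40310727,  -15.59480661, 1431.90266583]), 'orientation': array([-2.96195518, -0.00580257, -1.57965216])}
side {'fovy': 44.919424032295844, 'cx': 279.35445406392705, 'cy': 208.34862951327347, 'k1': -0.09025397089662483, 'eye': array([ -16.70473888,  605.35409886, 1018.70863628]), 'orientation': array([-2.38614658,  0.00582063, -2.37254895])}
0.1 [-3.13999339e+00 -3.08077193e-04  2.87778506e+00] 1.0004340995074301
```

View pics/top0.png

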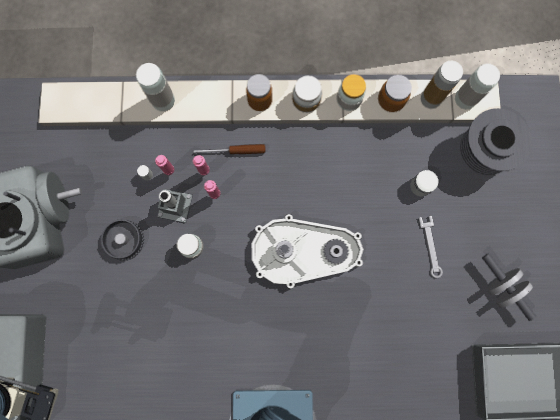

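View pics/side0.png

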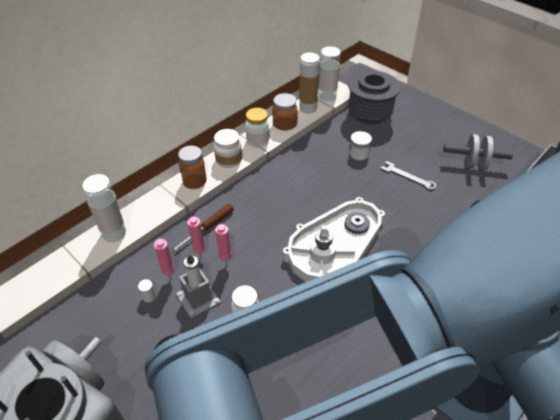

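```bash
python3 - <<'E'
from h import *
T=np.load("top0.npy",allow_pickle=True).item();S=np.load("side0.npy",allow_pickle=True).item()
a=cv2.resize(T["img"][140:270,95:225],None,fx=6,fy=6,interpolation=cv2.INTER_CUBIC)[:600,:]
cv2.imwrite("pics/c1.png",np.hstack([cv2.resize(T["img"][180:220,150:200],(500,400),interpolation=cv2.INTER_CUBIC)]))
cv2.imwrite("pics/c2.png",cv2.resize(T["img"][210:290,245:365],None,fx=6,fy=6,interpolation=cv2.INTER_CUBIC))
cv2.imwrite("pics/c3.png",cv2.resize(S["img"][210:310,130:260],None,fx=6,fy=6,interpolation=cv2.INTER_CUBIC))
cv2.imwrite("pics/c4.png",cv2.resize(S["img"][190:290,270:400],None,fx=6,fy=6,interpolation=cv2.INTER_CUBIC))
print(proj(T,[143,531,218]),proj(T,[0,0,0]),onz(T,(165,197),153),onz(T,(285,250),98),proj(S,[143,531,218]))
E
```

```text
[ 33.08168387 387.89065555] [272.90549973 431.13972164] [586.12692914 260.76696315 153.        ] [458.31073534 -34.4209127   98.        ] [238.22525347 510.86910313]
```

View pics/c1.png

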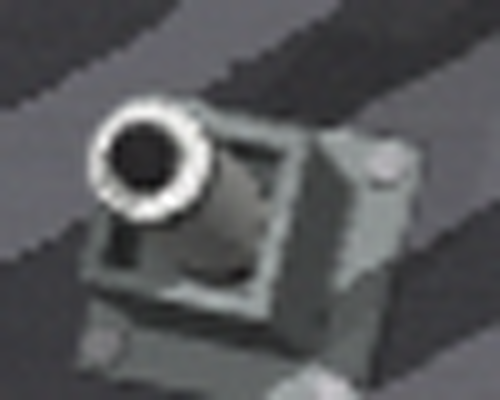

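View pics/c2.png

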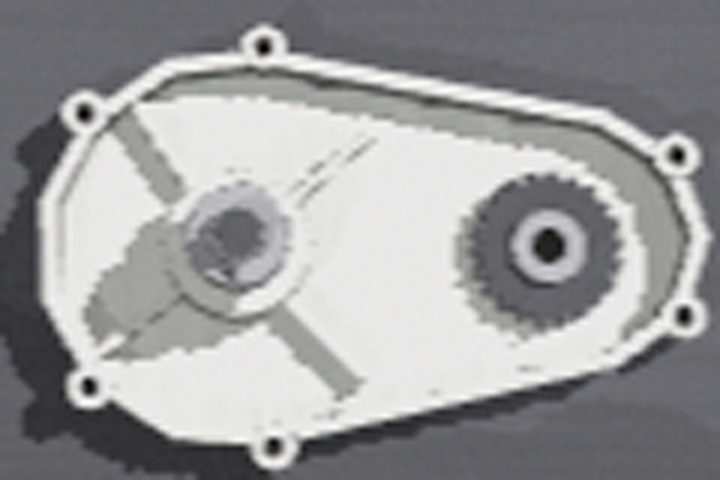

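View pics/c3.png

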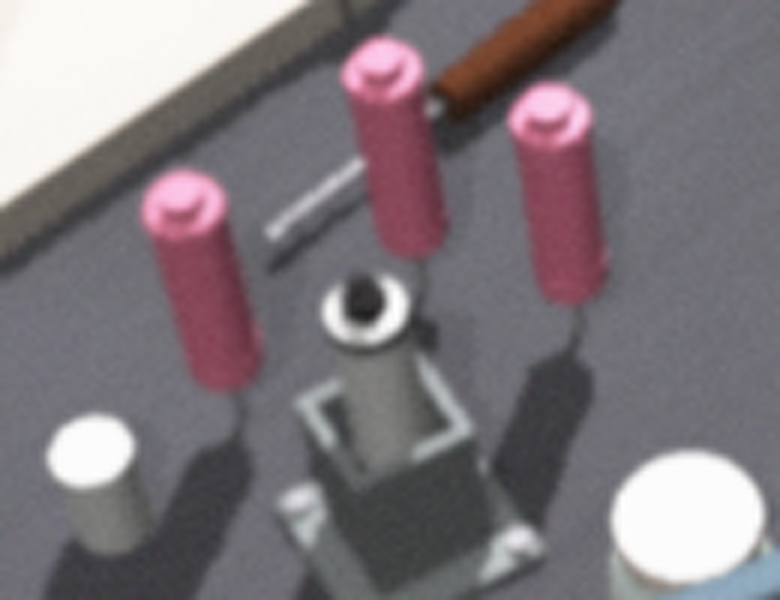

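View pics/c4.png

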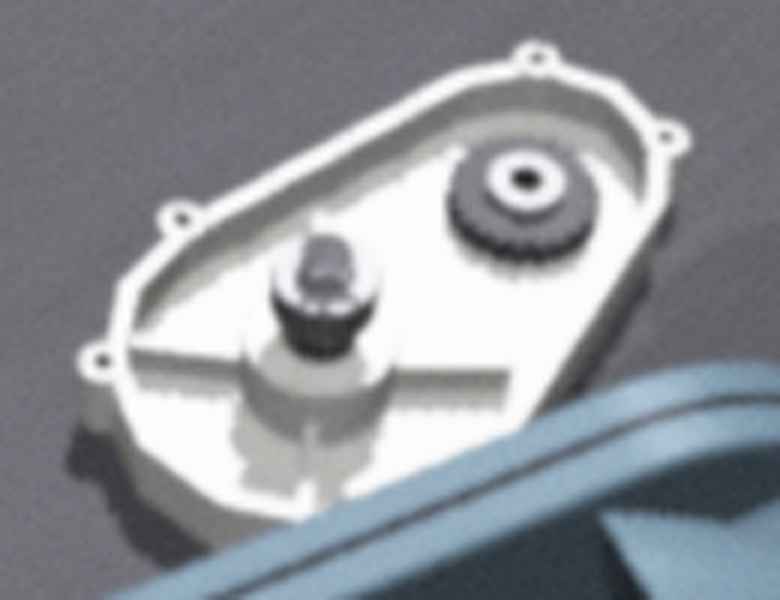

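The only wand in the stand is the aluminium one with a black button, at top (165,196) and side (191,262). That matches the oiler, and the three pink wands at top (165,165), (201,165) and (212,190) are look-alikes to leave alone. The stud and nut are at top (285,248) and side (325,231). Next I'll measure the positions properly.

```bash
python3 - <<'E'
from h import *
T=np.load("top0.npy",allow_pickle=True).item();S=np.load("side0.npy",allow_pickle=True).item()
def blob(d,roi,fn):
    x0,x1,y0,y1=roi; im=d["img"][y0:y1,x0:x1]; im=cv2.resize(im,None,fx=8,fy=8,interpolation=cv2.INTER_CUBIC)
    m=fn(im).astype(np.uint8); cs,_=cv2.findContours(m,cv2.RETR_EXTERNAL,cv2.CHAIN_APPROX_NONE)
    out=[]
    for c in sorted(cs,key=cv2.contourArea,reverse=True)[:4]:
        if cv2.contourArea(c)<150: continue
        e=cv2.fitEllipse(c); out.append(((np.array(e[0])+.5)/8-.5+[x0,y0],np.array(e[1])/8))
    return out
br=lambda t:(lambda im: im.min(2)>t)
dk=lambda t:(lambda im: im.max(2)<t)
for n,d,roi in(("T",T,(155,178,186,208)),("S",S,(180,204,253,275))):
    for t in(150,170,190): print("ring",n,t,blob(d,roi,br(t)))
for t in(40,60): print("btnT",blob(T,(159,172,189,203),dk(t))); print("btnS",blob(S,(184,198,253,266),dk(t)))
for t in(100,120,140,150):
    print("stud",t,blob(T,(276,294,240,258),lambda im: im.max(2)<t)[:2],blob(S,(313,340,224,240),lambda im: im.max(2)<t)[:2])
pink=lambda im:(im[:,:,2].astype(int)-im[:,:,1]>70)
for n,d,roi in(("T",T,(150,225,145,205)),("S",S,(140,240,205,280))): print("pink",blob(d,roi,pink))
a=tri(T,(165,196),S,(191,261.5)); b=tri(T,(285,248),S,(324.8,230.8)); print(a,b)
for uv,z in(((160,159),145),((198,160),145),((210,185),145),((188,243),78),((143,172),50)): print(uv,onz(T,uv,z).round())
E
```

```text
ring T 150 [(array([164.42766953, 195.29826641]), array([11.5287838 , 12.35763073]))]
ring T 170 [(array([164.35101509, 195.38659477]), array([10.48681736, 11.14323521]))]
ring T 190 [(array([164.3145647 , 195.43827152]), array([10.16803551, 10.92756557]))]
ring S 150 [(array([190.4998455 , 261.05409241]), array([10.70803642, 14.33318043])), (array([201.62655067, 272.80004883]), array([2.24977612, 4.96887541])), (array([184.69685602, 273.90060234]), array([1.34492624, 3.13049483]))]
ring S 170 [(array([190.50666332, 261.07080746]), array([10.09664726, 13.76893044]))]
ring S 190 [(array([193.94044304, 261.47247601]), array([ 5.9098382 , 10.15426826])), (array([185.40446663, 262.26936817]), array([3.35252666, 8.25247383]))]
btnT [(array([163.63845634, 195.20846558]), array([4.52393818, 5.88306332]))]
btnS []
btnT [(array([163.82178831, 195.39274979]), array([5.85117245, 6.23103952])), (array([164.98103189, 201.04607773]), array([2.8412354 , 8.44879818]))]
btnS [(array([190.14316416, 259.97165918]), array([4.76366091, 6.04869843]))]
stud 100 [] [(array([321.64588261, 237.07737064]), arr
[... 853 characters left out ...]
4, 11.18434715])), (array([160.86820793, 160.27457809]), array([10.42131519, 11.3013258 ])), (array([198.52518082, 160.62676811]), array([10.26323795, 11.12100983]))]
pink [(array([159.67623138, 245.89583206]), array([ 7.63605547, 12.33559704])), (array([192.97422028, 223.18231583]), array([ 8.10258484, 10.71570873])), (array([220.22990417, 231.60292435]), array([ 6.59270334, 10.97440624]))]
(array([589.9653146 , 262.48402866, 142.57861759]), np.float64(1.841180123564282)) (array([461.91712917, -35.35500486,  98.04776764]), np.float64(3.374901727043776))
(160, 159) [685. 278. 145.]
(198, 160) [682. 182. 145.]
(210, 185) [617. 151. 145.]
(188, 243) [480. 214.  78.]
(143, 172) [675. 345.  50.]
```

```bash
python3 - <<'E'
from h import *
T=np.load("top0.npy",allow_pickle=True).item();S=np.load("side0.npy",allow_pickle=True).item()
def crop(d,x0,y0,n,s):
    im=cv2.resize(d["img"][y0:y0+n,x0:x0+n],None,fx=s,fy=s,interpolation=cv2.INTER_CUBIC)
    for k in range(0,n,5):
        cv2.putText(im,str(x0+k),(k*s,10),0,.35,(0,0,255)); cv2.line(im,(k*s+s//2,12),(k*s+s//2,18),(0,0,255)); cv2.putText(im,str(y0+k),(0,k*s+s//2),0,.35,(0,255,0))
    return im
cv2.imwrite("pics/d1.png",np.hstack([crop(T,269,234,32,12),crop(S,307,220,32,12)]))
print("oiler",onz(T,(164.4,195.35),145),onz(S,(190.5,261.06),145))
print("stud",onz(T,(285.0,248),98),onz(S,(324.6,230.6),98))
E
```

```text
oiler [591.87927835 264.11833097 145.        ] [589.13896372 262.97301169 145.        ]
stud [463.36478954 -34.47209326  98.        ] [461.20316589 -36.33584433  98.        ]
```

View pics/d1.png

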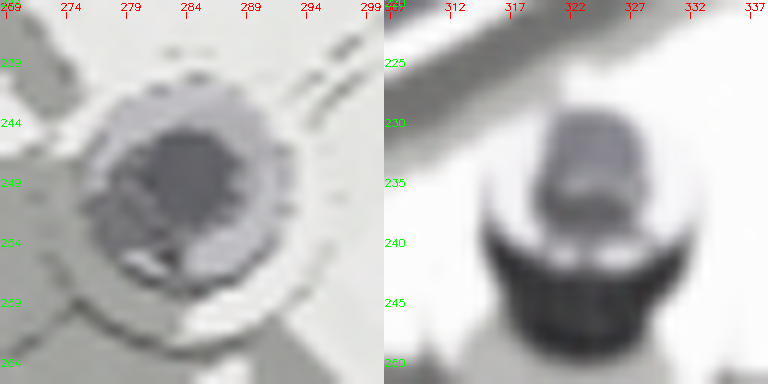

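Oiler at about (590.5, 263.5) and stud at about (462, -35.5). The two cameras agree to about 3 mm, and the heights come out at 142.6 (145 expected) and 98.0 (98 expected). The neighbours are at least 80 mm away from the wand. Next I'll approach and grip it.

```bash
python3 - <<'E'
from h import *
P=np.pi; o=[P,0,1.99]
robot.move_gripper(0.7)
robot.move_ptp([590.5,263.5,230],o); print(robot.current_t())
robot.move_linear([590.5,263.5,106],speed=120,f_stop=15) and print("contact"); 
print(robot.current_t(),robot.current_tcp_pos(),robot.current_contact_force(),robot.current_qpos())
d=robot.get_image("side");cv2.imwrite("pics/s1.png",cv2.resize(d["img"][180:320,110:300],None,fx=4,fy=4,interpolation=cv2.INTER_CUBIC))
d=robot.get_image("top");cv2.imwrite("pics/t1.png",cv2.resize(d["img"][130:270,95:285],None,fx=4,fy=4,interpolation=cv2.INTER_CUBIC))
E
```

```text
2.65
3.8333 [591.12010437 263.71810433 106.93543898] [ 0.49996331  1.04848098 -0.27227013] [ 2.47609697e-01  5.15326406e-01  1.43286175e+00 -3.03566731e-06
  1.19172085e+00 -1.71702875e-01]
```

View pics/s1.png

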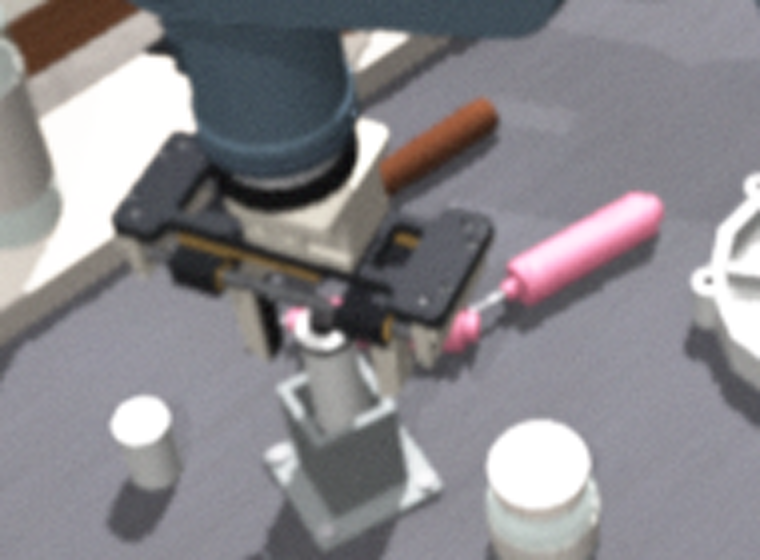

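View pics/t1.png

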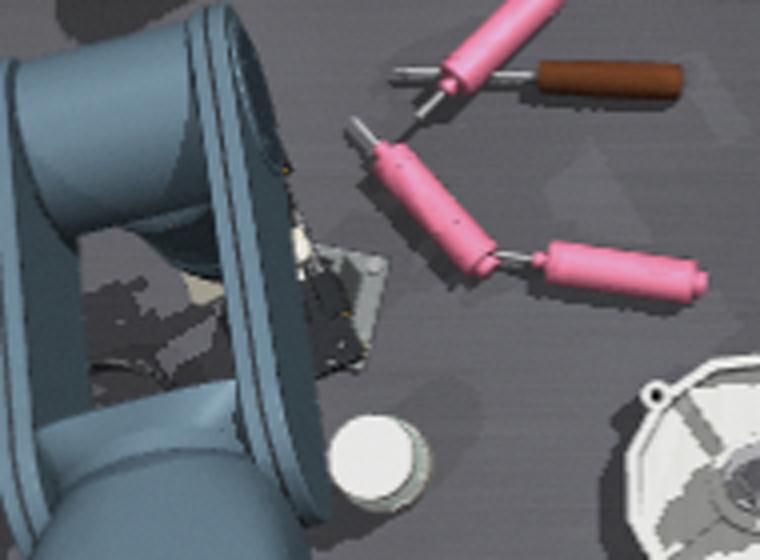

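The grip is lined up: the fingers are at side-crop (255,315) and (395,350), on either side of the wand at (325,330). All three pink wands, which had been balanced on their nozzles, are now lying down. I measured almost no force on the tool, and it passed at least 70 mm above them, so they seem to have toppled on their own. They don't block the job.

```bash
python3 - <<'E'
from h import *
robot.move_gripper(0.0); p=robot.current_tcp_pos()
print(robot.current_t(),robot.current_gripper_width()*93,p,robot.current_contact_force())
robot.move_linear([590.5,263.5,255],speed=120)
print(robot.current_t(),robot.current_gripper_width()*93,robot.current_contact_force(),robot.current_tcp_pos())
d=robot.get_image("side");cv2.imwrite("pics/s2.png",cv2.resize(d["img"][100:290,110:300],None,fx=3,fy=3,interpolation=cv2.INTER_CUBIC))
np.save("s2.npy",d,allow_pickle=True)
E
```

```text
4.5917 29.764691211567087 [590.49728983 263.48294231 105.98086974] [-0.47118018 -0.36798943  0.650546  ]
5.9833 29.52527222663217 [-0.33849806  0.30796132 -2.04131786] [590.06024581 263.34620988 253.91472088]
```

View pics/s2.png

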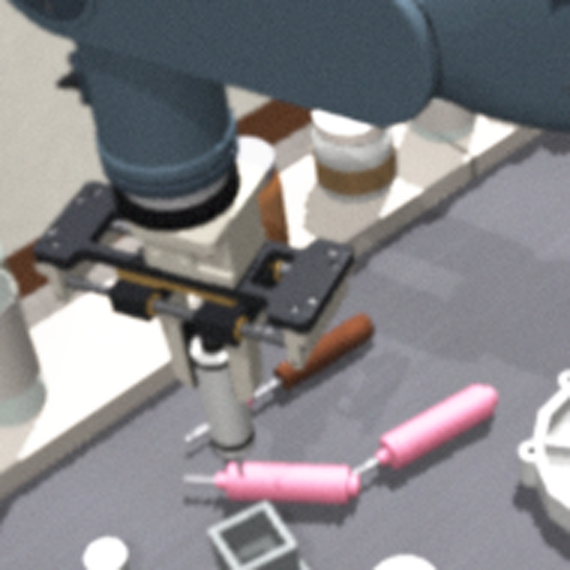

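The wand is out of its stand, held at crop (210,350) to (235,440). The jaws read 29.5 mm on the 30 mm barrel. Now to the stud.

```bash
python3 - <<'E'
from h import *
o=[np.pi,0,1.99]
robot.move_linear([462,-35.5,255],speed=200)
robot.move_linear([462,-35.5,216],speed=60)
print(robot.current_t(),robot.current_tcp_pos(),robot.current_eef_rot())
d=robot.get_image("side");np.save("s3.npy",d,allow_pickle=True);cv2.imwrite("pics/s3.png",cv2.resize(d["img"][130:280,240:400],None,fx=5,fy=4,interpolation=cv2.INTER_CUBIC)[:, :])
d=robot.get_image("top");np.save("t3.npy",d,allow_pickle=True);cv2.imwrite("pics/t3.png",cv2.resize(d["img"][170:320,200:380],None,fx=4,fy=4,interpolation=cv2.INTER_CUBIC))
E
```

```text
8.6083 [462.21020563 -35.624      216.17427459] [3.14132745e+00 2.43668301e-04 1.98986845e+00]
```

View pics/s3.png

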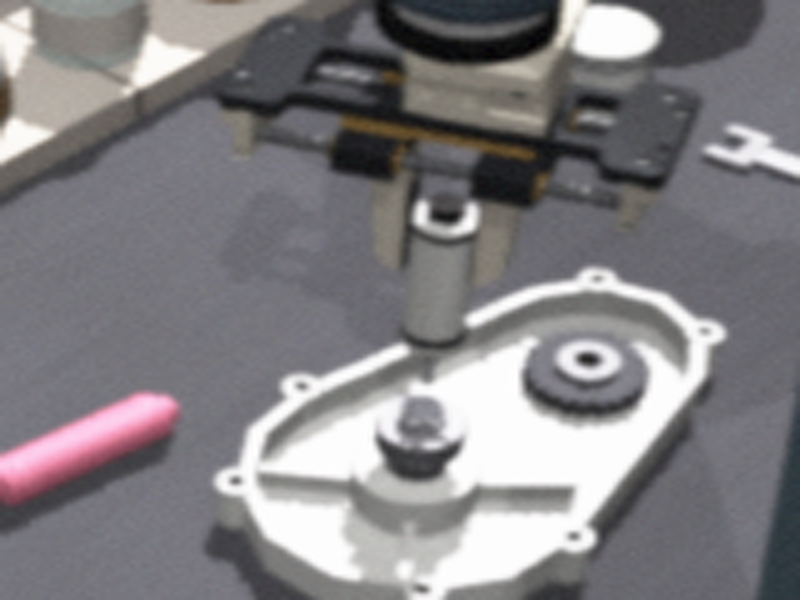

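View pics/t3.png

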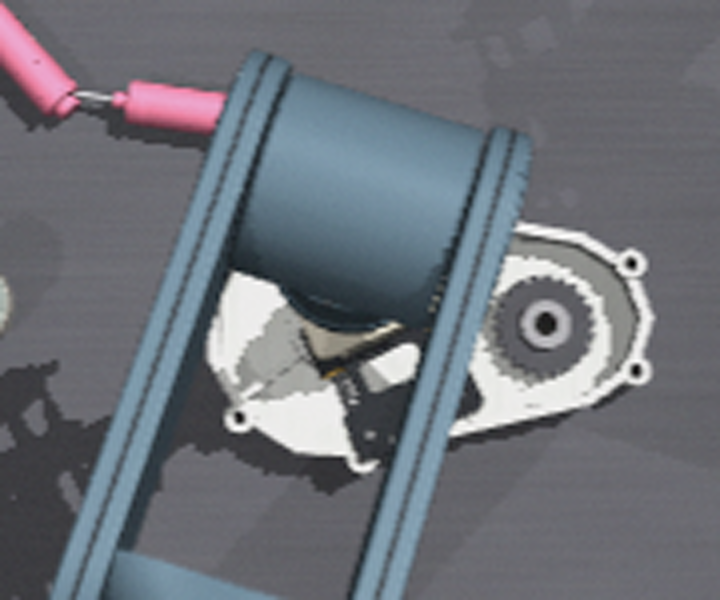

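```bash
python3 - <<'E'
from h import *
S=np.load("s3.npy",allow_pickle=True).item()
x0,y0,s=310,180,10
im=cv2.resize(S["img"][y0:y0+60,x0:x0+40],None,fx=s,fy=s,interpolation=cv2.INTER_CUBIC)
im2=im.copy()
b=proj(S,[462,-35.5,98]); off=np.array([324.0,231.2])-b; print("stud off",off)
for z in(98,118,155,245,255+0):
    q=proj(S,[462,-35.5,z])+off; print(z,q)
    cv2.circle(im2,tuple(int(v) for v in (q-[x0,y0]+.5)*s),3,(0,0,255),-1)
cv2.imwrite("pics/e3.png",np.hstack([im,im2]))
E
```

```text
stud off [-0.11918977  0.58310493]
98 [324.  231.2]
118 [324.49691332 225.66796146]
155 [325.446115   215.06921853]
245 [327.92981515 187.13773497]
255 [328.22218446 183.83055216]
```

View pics/e3.png

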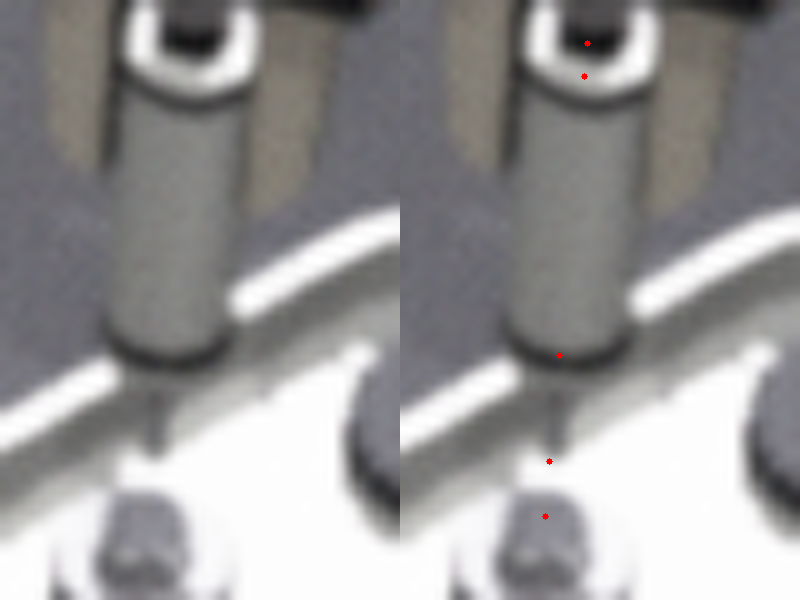

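In the side picture the tip is at crop (155,455), within 0.6 px of where it should be (149,461). I'll nudge it by 1 mm and hold.

```bash
python3 - <<'E'
from h import *
robot.move_linear([462.8,-34.7,215.6],speed=20)
robot.sleep(2.8)
print(robot.current_t(),robot.current_tcp_pos(),np.abs(robot.current_joint_vel()).max())
robot.move_linear([462,-35.5,258],speed=100)
robot.move_linear([590.5,263.5,258],speed=200)
robot.move_linear([590.5,263.5,190],speed=120)
print(robot.move_linear([590.5,263.5,116],speed=80,f_stop=10))
print(robot.move_linear([590.5,263.5,104.5],speed=25,f_stop=5))
print(robot.current_t(),robot.current_tcp_pos(),robot.current_contact_force())
d=robot.get_image("side");np.save("s4.npy",d,allow_pickle=True);cv2.imwrite("pics/s4.png",cv2.resize(d["img"][180:320,110:300],None,fx=4,fy=4,interpolation=cv2.INTER_CUBIC))
E
```

```text
11.7583 [462.79633308 -34.69803513 215.59581073] 0.001814957009137563
False
True
16.3333 [590.53301679 263.5314089  105.79750159] [-0.17985457  0.02095075  3.64625218]
```

View pics/s4.png

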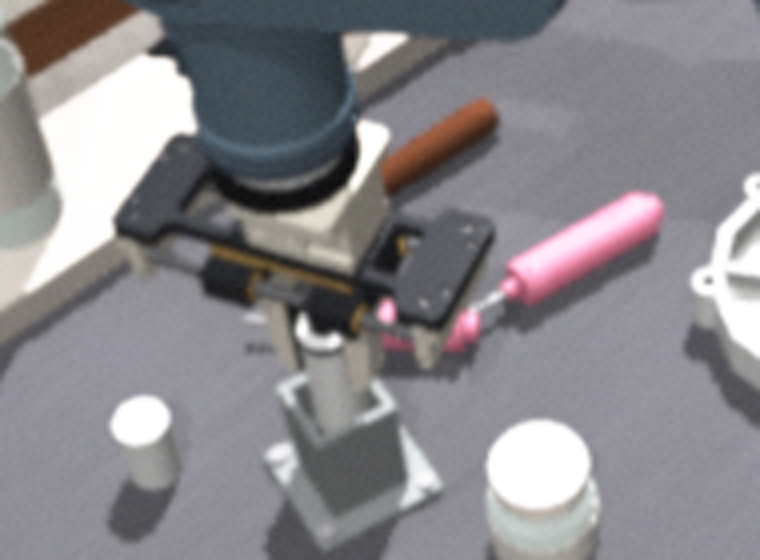

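The wand is seated: contact came at TCP z 105.8, against 106.0 when I gripped it, and it stands in the well at crop (325,350). I'll release it and go to the nut.

```bash
python3 - <<'E'
from h import *
robot.move_gripper(0.7)
robot.move_linear([590.5,263.5,215],speed=120)
q=np.array(robot.inverse_kinematics([462.4,-35.1,140],[np.pi,0,1.5])); print(q)
q[5]=-2.5
robot.move_j(q)
print(robot.current_t(),robot.current_tcp_pos(),robot.current_eef_rot())
d=robot.get_image("side");np.save("s5.npy",d,allow_pickle=True);cv2.imwrite("pics/s5.png",np.hstack([cv2.resize(d["img"][210:310,140:240],None,fx=4,fy=4),cv2.resize(d["img"][170:270,270:370],None,fx=4,fy=4)]))
E
```

```text
[-0.31702885  0.17675174  1.84813155  0.          1.11670937 -0.24623252]
20.2167 [462.65045213 -34.97790426 140.04572207] [-3.14149258e+00  1.99258132e-04 -2.52969713e+00]
```

View pics/s5.png

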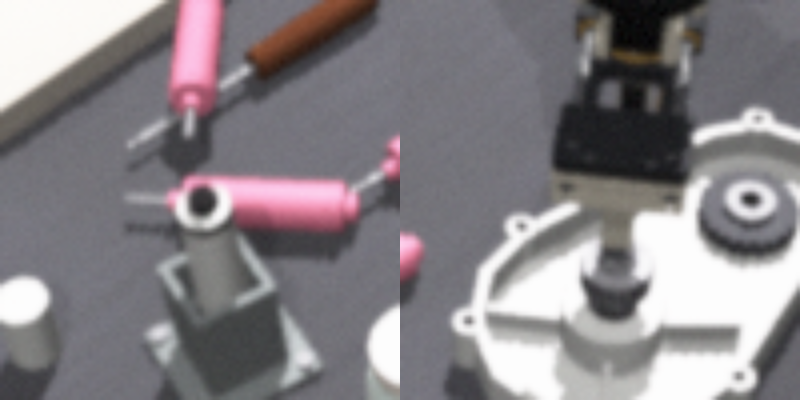

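```bash
python3 - <<'E'
from h import *
robot.move_linear([462.4,-35.1,56],speed=100,f_stop=12) and print("CONTACT")
print(robot.current_t(),robot.current_tcp_pos(),robot.current_contact_force(),robot.current_ft_torque())
robot.move_gripper(0.0)
print(robot.current_t(),robot.current_gripper_width()*93,robot.current_tcp_pos(),robot.current_contact_force(),robot.current_ft_torque(),robot.current_qpos())
E
```

```text
21.2583 [462.86191365 -35.20433121  56.44143528] [-1.17467174  0.25320096 -0.22053658] [ 0.04708827 -0.02859697 -0.00852341]
21.7417 43.43263010809418 [461.85154105 -34.1744983   56.24781814] [-2.07386064  5.72360183  6.27374128] [ 0.98370414  0.45527772 -0.13036524] [-3.16423971e-01  2.89586054e-01  1.94811345e+00  1.51279033e-03
  9.05131959e-01 -2.49989587e+00]
```

Gripped at 43.4 mm. Closing pulled the TCP about 1.1 mm along the jaw direction, so I'll take the axis as (461.7, -34.1). Now I'll turn clockwise and watch the torque.

```bash
cat > turn.py <<'E'
from h import *
def goto(q6,z,c):
    q=np.array(robot.inverse_kinematics([c[0],c[1],z],robot.current_eef_rot()*np.array([0,0,1])+[np.pi,0,0])); q[5]=q6
    robot.move_j(q)
def rd(): 
    f=robot.current_contact_force(); m=robot.current_ft_torque(); q=robot.current_qpos(); p=robot.current_tcp_pos()
    print(f"t{robot.current_t():.2f} q6 {q[5]:.3f} yaw {robot.current_eef_rot()[2]:.3f} F {f.round(1)} Mz {m[2]:.3f} p {p.round(1)} w {robot.current_gripper_width()*93:.1f}",flush=True)
    return m[2],q[5]
E
python3 - <<'E'
from turn import *
c=(461.7,-34.1); rd()
q6=-2.5; z0=56
for k in range(5):
    q6+=0.4; goto(q6,z0-3*(q6+2.5)/6.283,c); m,_=rd()
    if abs(m)>.35: break
E
```

```text
t21.74 q6 -2.500 yaw -2.530 F [-2.1  5.7  6.3] Mz -0.130 p [461.9 -34.2  56.2] w 43.4
t22.21 q6 -2.103 yaw -2.924 F [-0.9  2.1  4.7] Mz -0.162 p [461.9 -34.1  56.1] w 43.7
t22.68 q6 -1.702 yaw 2.958 F [-0.8  2.6  5. ] Mz -0.076 p [461.9 -34.   55.9] w 43.6
t23.14 q6 -1.305 yaw 2.560 F [-1.1  3.4  5.3] Mz -0.107 p [461.9 -34.   55.7] w 43.6
t23.61 q6 -0.905 yaw 2.160 F [-1.3  2.4  4.2] Mz -0.059 p [462.  -33.9  55.5] w 43.8
t24.07 q6 -0.507 yaw 1.762 F [-0.9  3.9  4.6] Mz -0.098 p [462.  -34.   55.3] w 43.2
```

```bash
python3 - <<'E'
from turn import *
c=(461.8,-34.1); q6=-.507; hi=0
for k in range(28):
    q6+=0.07; goto(q6,55.05-3*(q6+.5)/6.283,c); m,_=rd()
    hi=hi+1 if abs(m)>.3 else 0
    if abs(m)>.7 or hi>=3: break
E
```

```text
t24.32 q6 -0.444 yaw 1.699 F [-1.5  3.3  4.8] Mz -0.092 p [462.1 -34.   55.3] w 43.3
t24.57 q6 -0.374 yaw 1.629 F [-1.   3.3  5.5] Mz -0.095 p [462.  -34.   55.2] w 43.5
t24.82 q6 -0.304 yaw 1.559 F [-2.   3.2  4. ] Mz -0.094 p [462.1 -34.   55.2] w 43.8
t25.07 q6 -0.234 yaw 1.489 F [-1.2  2.4  4.4] Mz -0.096 p [462.1 -34.   55.2] w 43.3
t25.32 q6 -0.164 yaw 1.419 F [-0.1  3.9  5.2] Mz -0.092 p [462.1 -34.   55.2] w 43.2
t25.57 q6 -0.094 yaw 1.349 F [-1.4  2.7  5.1] Mz -0.130 p [462.1 -34.   55.1] w 43.5
t25.82 q6 -0.024 yaw 1.279 F [-0.3  2.8  5.7] Mz -0.168 p [462.1 -34.   55.1] w 43.3
t26.07 q6 0.046 yaw 1.209 F [-1.4  3.3  4.7] Mz -0.126 p [462.1 -34.   55. ] w 43.6
t26.32 q6 0.116 yaw 1.139 F [-1.4  3.8  4.7] Mz -0.100 p [462.1 -34.   55. ] w 43.3
t26.57 q6 0.186 yaw 1.069 F [0.1 3.7 4.1] Mz -0.116 p [462.1 -34.   55. ] w 43.4
t26.82 q6 0.256 yaw 0.999 F [-1.5  2.8  4.6] Mz -0.118 p [462.1 -34.   55. ] w 43.3
t27.07 q6 0.326 yaw 0.929 F [-0.8  2.5  5.4] Mz -0.144 p [462.2 -34.   54.9] w 43.4
t27.32 q6 0.396 yaw 0.859 F [-0.6  2.9  4. ] Mz -0.106 p [462.1 -34.1  54.9] w 43.6
t27.57 q6 0.465 yaw 0.791 F [-1.3  0.8  6.2] Mz 0.607 p [461.7 -34.5  54.8] w 43.4
t27.82 q6 0.535 yaw 0.721 F [-3.7 -1.3  7.7] Mz 0.420 p [461.3 -34.7  54.8] w 43.3
t28.07 q6 0.606 yaw 0.650 F [-2.9  0.6  5.8] Mz 0.267 p [461.4 -34.5  54.7] w 43.1
t28.32 q6 0.676 yaw 0.581 F [-2.5 -0.1  7.5] Mz 0.352 p [461.4 -34.5  54.7] w 43.5
t28.57 q6 0.746 yaw 0.510 F [-2.4  1.   7. ] Mz 0.312 p [461.6 -34.4  54.7] w 43.4
t28.82 q6 0.816 yaw 0.441 F [-3.7  1.1  6.6] Mz 0.452 p [461.5 -34.4  54.7] w 43.4
```

It hit the hard stop between yaw 0.86 and 0.79, where Mz jumped from -0.1 to +0.6. That is about 2.95 rad from the start, within the stated 2.3 to 3.6. The pads then slipped with the nut bottomed out, so I'll back off a quarter turn from here.

```bash
python3 - <<'E'
from turn import *
c=(461.9,-34.1); q0=.823
# fine approach once more is not needed: nut is against the stop now
for a in(0.05,0.15,0.8,1.586):
    goto(q0-a,54.4+3*a/6.283,c); rd()
d=robot.get_image("side");np.save("s6.npy",d,allow_pickle=True)
e=robot.get_image("top");np.save("t6.npy",e,allow_pickle=True)
S0=np.load("side0.npy",allow_pickle=True).item()
r=lambda i:cv2.resize(i[215:265,300:350],(390,390),interpolation=cv2.INTER_CUBIC)
cv2.imwrite("pics/s6.png",np.hstack([r(S0["img"]),r(d["img"])]))
cv2.imwrite("pics/t6.png",cv2.resize(e["img"][200:300,230:330],(500,500)))
E
```

```text
t29.07 q6 0.765 yaw 0.490 F [-3.2  0.5  6.6] Mz 0.149 p [461.5 -34.4  54.7] w 43.7
t29.32 q6 0.665 yaw 0.591 F [-3.   0.6  7.8] Mz 0.100 p [461.6 -34.5  54.8] w 43.3
t29.99 q6 0.016 yaw 1.240 F [-2.1 -0.6  6.4] Mz 0.029 p [461.8 -34.7  55.1] w 43.4
t30.77 q6 -0.766 yaw 2.022 F [-1.2  0.2  5.4] Mz 0.134 p [462.3 -34.6  55.5] w 43.1
```

View pics/s6.png

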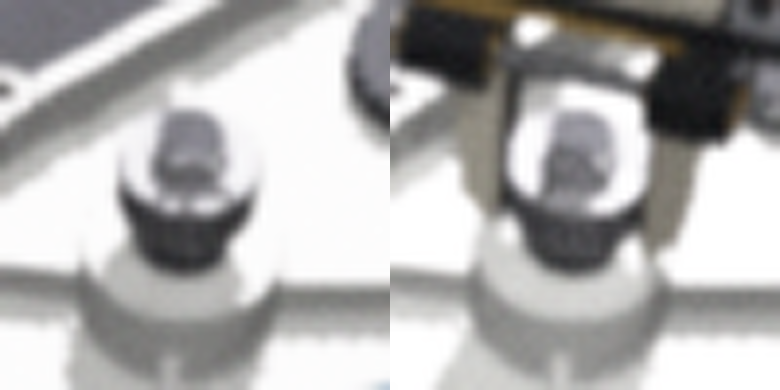

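View pics/t6.png

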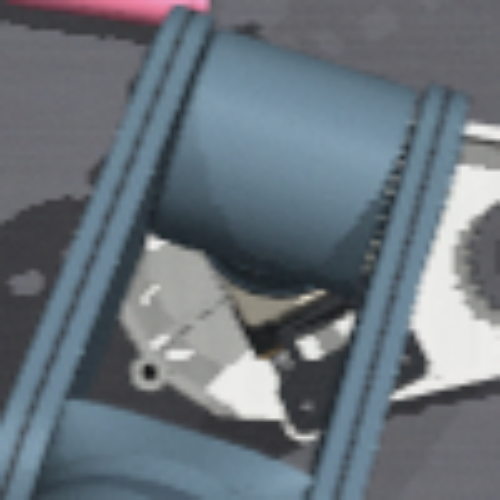

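Back-off done. The bias on Mz is odd, so I'll check against the nut's dimple, using its start position and where it should be after a net turn of about -1.38 rad.

```bash
python3 - <<'E'
from h import *
T0=np.load("top0.npy",allow_pickle=True).item();S0=np.load("side0.npy",allow_pickle=True).item();S6=np.load("s6.npy",allow_pickle=True).item()
cT=onz(T0,(284.9,247.9),98); cS=onz(S0,(324.0,231.2),98)
for n,d,uv,c in(("T",T0,(282.7,254.7),cT),("S",S0,(322.2,240.3),cS)):
    v=(onz(d,uv,85.4)-c)[:2]; print(n,v,np.hypot(*v),np.arctan2(v[1],v[0]))
x0,y0,s=308,220,12
def r(d,marks):
    im=cv2.resize(d["img"][y0:y0+33,x0:x0+32],None,fx=s,fy=s,interpolation=cv2.INTER_CUBIC)
    return im
v=(onz(T0,(282.7,254.7),85.4)-cT)[:2]; a0=np.arctan2(v[1],v[0])
for dl in(0,-1.0,-1.38,-1.73,-2.2): 
    print(dl,(proj(S6,[cS[0]+17*np.cos(a0+dl),cS[1]+17*np.sin(a0+dl),85]) -[x0,y0]+.5)*s)
im=np.hstack([r(S0,0),r(S6,0)]); im=cv2.LUT(im,np.clip(((np.arange(256)/255.)**2)*255,0,255).astype(np.uint8)); cv2.imwrite("pics/f6.png",im)
E
```

```text
T [-16.06302594   5.59240937] 17.008699097645838 2.8065631766387575
S [-9.01523404 15.94595443] 18.317966791668834 2.0853571034481955
0 [237.11399602 240.73315624]
-1.0 [155.16571374 239.02090932]
-1.38 [129.88684919 222.73961414]
-1.73 [114.8036185  202.68088672]
-2.2 [109.97228689 172.6152023 ]
```

View pics/f6.png

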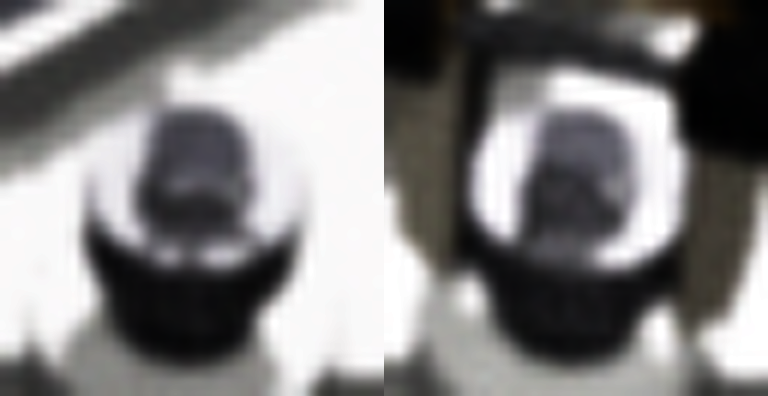

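The dimple is no longer at its start position (237,241), so the nut did turn. Its new position merges with the stud's shadow, so I can't read the angle from it. There is time for a direct check: turn back to the stop, see where it comes, then back off again.

```bash
python3 - <<'E'
from turn import *
c=(461.9,-34.3); q0=-.766; hits=[]
for a in(0.7,1.3):
    goto(q0+a,55.2-3*a/6.283,c); rd()
while a<1.9:
    a+=0.04; goto(q0+a,55.2-3*a/6.283,c); m,q=rd()
    hits.append(m)
    if m>.38: break
E
```

```text
t31.57 q6 -0.068 yaw 1.324 F [-1.2 -0.5  5.2] Mz -0.088 p [461.9 -34.7  55.1] w 43.4
t32.20 q6 0.532 yaw 0.724 F [-2.3  0.4  8.2] Mz -0.084 p [461.6 -34.5  54.8] w 43.7
t32.45 q6 0.572 yaw 0.684 F [-2.9  0.7  8.2] Mz -0.079 p [461.6 -34.5  54.8] w 43.5
t32.70 q6 0.612 yaw 0.644 F [-3.2  0.1  8.2] Mz -0.113 p [461.5 -34.5  54.8] w 43.6
t32.95 q6 0.652 yaw 0.604 F [-2.4  0.9  7.8] Mz -0.074 p [461.5 -34.4  54.7] w 43.7
t33.20 q6 0.692 yaw 0.564 F [-2.9  0.8  8. ] Mz -0.116 p [461.5 -34.4  54.7] w 43.5
t33.45 q6 0.732 yaw 0.524 F [-3.3  1.2  7.3] Mz -0.133 p [461.5 -34.4  54.7] w 43.7
t33.70 q6 0.772 yaw 0.484 F [-2.9  0.7  7.8] Mz -0.108 p [461.5 -34.4  54.7] w 43.7
t33.95 q6 0.811 yaw 0.444 F [-2.4  0.4  8.4] Mz 0.271 p [461.4 -34.4  54.7] w 43.3
t34.20 q6 0.851 yaw 0.405 F [-1.5  1.2  7.3] Mz 0.409 p [461.8 -34.2  54.7] w 43.3
```

The stop came again at yaw 0.444, where the first pass ended (0.441). So the nut follows the fingers and the quarter turn was real. Backing off again for the final setting.

```bash
python3 - <<'E'
from turn import *
c=(461.8,-34.3)
for a in(0.8,1.585):
    goto(.853-a,54.4+3*a/6.283,c); rd()
robot.sleep(.3); rd()
d=robot.get_image("side");cv2.imwrite("pics/s7.png",d["img"])
E
```

```text
t34.98 q6 0.050 yaw 1.205 F [-2.3  0.9  5.9] Mz 0.115 p [462.  -34.4  55.1] w 43.4
t35.76 q6 -0.735 yaw 1.990 F [-1.   2.8  5.2] Mz 0.114 p [462.1 -34.4  55.4] w 43.6
t36.06 q6 -0.735 yaw 1.990 F [0.1 1.1 6. ] Mz 0.098 p [462.2 -34.4  55.4] w 43.3
```

View pics/s7.png

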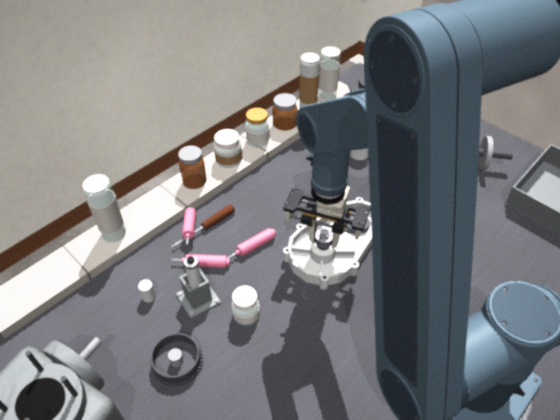

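The wand stands in its stand at (192,262), and the jar, sleeve, driver and basket are in place. The fingers hold the nut at (322,235). Handing in.

```bash
python3 -c "
from h import *
robot.hand_in(); print(robot.current_t(),robot.current_gripper_width()*93)"
```

```text
the job is handed in; nothing more can be done
the job is handed in; nothing more can be done
```

I finished the whole job and handed it in at about 36 s, well inside the 61 s limit, with the fingers still holding the nut a quarter turn from home. No verdict was reported.

- **Wand:** I took the aluminium oiler out of its stand and held the nozzle still for 2.8 s about 20 mm above the stud. In the side picture the tip was within 0.6 px of where it should be, and I then corrected by about 1 mm without taking another picture. Back in the stand, it seated at the same height as when I gripped it (TCP z 105.8 against 106.0), and the last picture shows it standing there.
- **Nut:** I turned it clockwise to a hard stop about 2.95 rad from the start, within the stated 2.3 to 3.6, and backed it off. To check, I turned it to the stop again, which came at the same angle to within about 0.01 rad. I then backed it off 1.585 rad, which includes about 0.015 rad to allow for the fingers flexing. The jaws read 43.3 mm on the 44 mm nut.

**Checks that failed or disagreed:**
- **Pink look-alikes:** the three pink wands, standing on their nozzles at the start, were lying down in my first picture after the approach. I felt almost no force on the tool and planned to pass well above them, so I think they toppled on their own, but I didn't see it happen.
- **Dimple:** shadow on the nut hid its new position, so the quarter turn rests on the torque jumps and wrist angle only.
- **Torque while turning freely:** it read about 0.1 N m with the opposite sign to what I expected; the jumps at the stop were clear.
- **Cameras:** the two views differed by 2 to 3 mm.

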